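Load the stamp holder and hold its sprung keeper arm shut

TASK

Put the two brass stamps upright into the steel block of the stamp holder, the thick one in the wide bore and the thin one in the narrow bore, each let go and fully down. Then, with the gripper, swing the sprung keeper arm (it has a wooden handle) over the stamps as far as its stop, and finish while still holding it there, so that I can fit the lock. Leave the notebook, the vase and the pen cup where they are.

Things in the scene. Friction and masses are not known exactly. Their poses are not given: they have to be found in the camera images.
- holder: stamp holder, fixed: board 110 mm (x) by 205 mm (y +42 to -163), 10 mm thick. Origin on the keeper arm's pivot axis, at table height; z up. Pivot post with coil spring at the origin, 32 mm across, 77 mm high. Steel block 60 mm (x) by 105 mm (y -42 to -147), top 40 mm above the table, with two bores. Stop pins, 12 mm thick, 73 mm high, at (x, y) = (15.5, -30) and (-35, 6) mm
- bore_wide (a point): centre of the mouth of the wide bore, in the block's top (40 mm above the table, holder frame x 0, y -68 mm): 25 mm diameter, 24 mm deep, z up
- bore_narrow (a point): centre of the mouth of the narrow bore, in the block's top (40 mm above the table, holder frame x 0, y -118 mm): 17 mm diameter, 24 mm deep, z up
- stamp_wide: thick brass stamp, an upright cylinder 22 mm in diameter, 44 mm tall, about 0.14 kg, standing on the table; origin at the centre of its underside, z up along its axis. Seated, its underside is 16 mm and its top 60 mm above the table
- stamp_narrow: thin brass stamp, an upright cylinder 14 mm in diameter, 44 mm tall, about 0.06 kg, standing on the table; origin at the centre of its underside, z up along its axis. Seated, its underside is 16 mm and its top 60 mm above the table
- keeper (a joint): keeper arm's angle about the holder's origin, rad: 0 = open, pointing to the holder's -x turned 0.27 rad to -y; grows anticlockwise from above to 1.3 = stop, along the holder's -y over both bores. Flat steel bar 18 mm wide, 167 mm long, 65 to 73 mm above the table. A spring pulls it to 0 with 2 N at the handle when open, 6.5 N at the stop; it flies back when let go
- keeper_handle (a point): on the axis of the keeper arm's upright wooden handle, a round post 16 mm in diameter standing on the arm 155 mm from the pivot, from 73 to 118 mm above the table; the point is 100 mm above the table
- notebook: bystander: black notebook lying flat, 100 x 140 x 18 mm; origin at the centre of its underside
- vase: bystander: white ceramic vase with dry stems, 68 mm across, 100 mm tall without the stems, which reach 170 mm; origin at the centre of its underside
- pen_cup: bystander: round bamboo cup with pens, 68 mm across, 85 mm tall, pens to 135 mm; origin at the centre of its underside
There are look-alikes about, which are no part of the job. Leave any green or turquoise look-alike of the stamp_wide alone.

How it is judged:
On the way:
1. both stamps stand fully down in their own bores, let go, with the keeper arm still open (horizontal distance between stamp_wide and bore_wide below 0.005 m and z of stamp_wide in the frame of holder between 0.01 and 0.0195 m and angle between each of stamp_wide, stamp_narrow's own z axis and vertical below 0.17 rad and contact force between the fingers and stamp_wide below 0.2 N and horizontal distance between stamp_narrow and bore_narrow below 0.005 m and z of stamp_narrow in the frame of holder between 0.01 and 0.0195 m and contact force between the fingers and stamp_narrow below 0.2 N and value of joint keeper below 0.35 rad), for 0.2 s.
At the end, for the whole second after the job is handed in: the keeper arm is within 0.08 rad of its stop (1.3), still, and held there by the gripper's fingers (more than 3 N on it); both stamps stand in their own bores, fully down (underside within 3.5 mm of the bore's floor, within 5 mm of its axis, upright within 0.17 rad), not touched by the fingers (horizontal distance between stamp_wide and bore_wide below 0.005 m and z of stamp_wide in the frame of holder between 0.01 and 0.0195 m and angle between each of stamp_wide, stamp_narrow's own z axis and vertical below 0.17 rad and contact force between the fingers and stamp_wide below 0.2 N and horizontal distance between stamp_narrow and bore_narrow below 0.005 m and z of stamp_narrow in the frame of holder between 0.01 and 0.0195 m and contact force between the fingers and stamp_narrow below 0.2 N and value of joint keeper above 1.22 rad and velocity of joint keeper between -0.1 and 0.1 rad/s and contact force between the fingers and keeper above 3 N); the arm keeps its last pose, push and grip.
It fails at once if the notebook is moved more than 30 mm or tipped over (distance of notebook from where it was at the start of the episode above 0.03 m or angle between notebook's own z axis and vertical above 0.5 rad).
It fails at once if the vase is moved more than 30 mm or tipped over (distance of vase from where it was at the start of the episode above 0.03 m or angle between vase's own z axis and vertical above 0.5 rad).
It fails at once if the pen cup is moved more than 30 mm or tipped over (distance of pen_cup from where it was at the start of the episode above 0.03 m or angle between pen_cup's own z axis and vertical above 0.5 rad).
It also fails if it takes over 69 s, if anything falls off the work surface, if the arm or the gripper's body presses on something with over 40 N, if the wrist force passes 120 N, or if a joint passes its speed limit or range.

ROBOT

A 7-joint arm with a two-finger parallel gripper is mounted at the origin on the work surface. World frame = base frame: x ahead of the robot, y to its left, z up, the work surface at z = 0. Lengths are in m, angles in rad, forces in N, time in s.
With the tool pointing down it reaches from about 0.4 to 0.85 m from the base axis. Payload 4.5 kg.
Tool frame: the origin (TCP) lies on the centre line of the jaws, within the pads' length; the fingertips stand r.tip_reach ahead of it and the grasp point (between the pads) lies 3 mm ahead of it (r.tip_reach is the distance from the TCP to the fingertips, in m); z points along the fingers, y is the line along which they close (so a half turn about z gives the same grasp; the last joint's range is limited). The gripper opens to 88 mm and grips with 3 to 60 N. Pads are 18 mm wide; open, the fingers measure 123 mm over their backs; the gripper's body (75 mm by 187 mm) begins 45 mm behind the grasp point.
Start: joints at [0.034, 0.689, -0.195, 1.565, 0.157, 0.902, -0.215], TCP at [0.625, 0, 0.261] pointing down, gripper open.
Joint ranges: [-3.01, 3.01], [-0.46, 2.08], [-1.47, 1.51], [0.13, 2.56], [-1, 4.14], [0.04, 2.09], [-2.66, 2.66]. Speed limits (rad/s): [2.57, 2.57, 3.14, 3.14, 3.14, 3.14, 3.14].

INTERFACE

Orientations are given as a unit quaternion [x, y, z, w].
In Python, from plant import readout, eyes, ticket, r gives the robot as it stands. The module is installed in compiled form; this text tells all that it offers.
- The arm moves only by the tool carry_out, never from a script. Its argument "motion" is a list that holds one entry, the list of rows, each a list of 7 numbers: the shift along the tool's x, y, z in mm, then the turn, a rotation vector about the tool's x, y, z in rad, then the opening in per cent of the stroke, from 0 (shut) to 100 (fully open). In form: [[[dx, dy, dz, ax, ay, az, claw], ...]]. A call has 1 to 8 rows; each row shifts and turns the commanded pose from where the row before left it, along the tool's axes as they then stand; what a row does not reach is not made up. A row lasts 1/10 s, in which the tool goes at most 50 mm and 8.59 degrees, less where a joint would pass 70% of its speed; a pose out of reach is approached as far as the arm can. A call is refused whole if a number of a shift passes 50 or a number of a turn 0.15, either way. A call with a gripper value outside its range is refused whole. The fingers move at their own pace and stop on an object; "squeeze" is the grip in N (left out, the last holds). Time passes only in rows, so rows that do not move let the fingers close. It gives the time, the measured TCP pose, the force and the opening at its end, in the units of the state.
- readout.get_state(): the state, without advancing time (a new reading comes with each control period).
- eyes.snapshot(name): name is "scene" or "side" or "wrist"; returns a dict with "pixels" (420x560x3 uint8, red, green, blue), "K" (3x3 intrinsics, pixels), "origin" and "attitude" of the camera in the world. Camera axes: x right, y down, z forward; pixel columns grow to the right and rows downward; lengths in m; the calibration is good to about 2 mm. A picture is of the moment at which its call begins. There is no depth.
- ticket.finish_job(): hands the job in, once; it reports no verdict.
The state is a dict: "clock": time; "q": joint angles; "qd": joint speeds; "joint_torque": joint torques, N m; "tool_pos": TCP position; "eef_rot": TCP orientation; "contact_force": force on the tool from outside, world axes, zero at the start; "moment": the same for the moment, N m; "opening": opening from 0.0 (shut) to 1.0 (fully open).
Only numpy, scipy, OpenCV 4.12 (cv2) and the standard library are available. Lean on these libraries where they do the work, as an engineer would, in place of code of your own. Each camera call takes 0.05 s, during which the arm holds its last target. There are 200 camera calls.

## Working session

There is one attempt and no reset: what is moved stays moved. The work goes in short steps, Python scripts to look and compute and a tool call to move; the robot and the scene stay as the last step left them, time stands still between calls to the robot, and variables do not carry over. Pictures are saved under pics/ and viewed, on a budget of 10 in all, crops included, one or two more only if the job needs it, and the job is handed in when it is done.

Besides the shell and the picture viewer there is one more tool, called after ">>>" by a JSON object that holds its "op" and its "data", one argument or row to a line. carry_out: Moves the arm, as the interface text tells. Its arguments: {"type":"object","properties":{"motion":{"type":"array","items":{"type":"array","items":{"type":"array","items":{"type":"number"}}}},"squeeze":{"type":"number"}},"required":["motion"]}

```bash
mkdir -p pics; ls
cat > h.py <<'E'
import numpy as np, cv2
from plant import readout, eyes, ticket, r
from scipy.spatial.transform import Rotation as R
def snap(n,save=None):
    d=eyes.snapshot(n)
    if save: cv2.imwrite('pics/'+save,cv2.cvtColor(d['pixels'],cv2.COLOR_RGB2BGR))
    a=np.array(d['attitude']); d['Rm']=a if a.shape==(3,3) else R.from_quat(a).as_matrix()
    d['o']=np.array(d['origin']); d['K']=np.array(d['K']); return d
def ray(d,uv):
    v=d['Rm']@np.linalg.inv(d['K'])@np.array([uv[0],uv[1],1.]); return d['o'],v/np.linalg.norm(v)
def onz(d,uv,z):
    o,v=ray(d,uv); return o+v*(z-o[2])/v[2]
def proj(d,p):
    c=d['K']@(d['Rm'].T@(np.array(p)-d['o'])); return c[:2]/c[2]
E
python3 - <<'E'
from h import *
for n in ['scene','side','wrist']:
    d=snap(n,n+'0.png'); print(n,d['o'].round(3),d['Rm'].round(3).tolist(),d['K'].round(1).tolist())
print(readout.get_state(), r.tip_reach)
a=[cv2.imread(f'pics/{n}0.png') for n in ['scene','side']]
E
```

```text
pics
scene [ 1.249 -0.99   0.898] [[0.812, 0.344, -0.471], [0.583, -0.456, 0.673], [0.017, -0.821, -0.571]] [[532.5, 0.0, 280.7], [0.0, 532.5, 203.6], [0.0, 0.0, 1.0]]
side [0.283 0.777 0.65 ] [[-0.948, -0.178, 0.265], [-0.32, 0.536, -0.781], [-0.003, -0.825, -0.565]] [[379.9, 0.0, 276.6], [0.0, 379.9, 206.5], [0.0, 0.0, 1.0]]
wrist [0.626 0.083 0.384] [[1.0, -0.001, -0.002], [-0.001, -0.949, -0.316], [-0.002, 0.316, -0.949]] [[347.2, 0.0, 277.6], [0.0, 347.2, 209.2], [0.0, 0.0, 1.0]]
{'clock': 0.15, 'q': array([ 0.03377446,  0.68978841, -0.19451719,  1.56610014,  0.15729469,
        0.90249344, -0.21509993]), 'qd': array([ 0.00080035, -0.00154044,  0.00143757, -0.0030207 ,  0.00204928,
        0.00027707,  0.00094583]), 'joint_torque': array([-1.46674727e-03, -5.27863634e+01, -1.26819178e+00, -1.53587687e+01,
       -5.24473807e-02,  3.92338901e-03,  1.12435155e-04]), 'tool_pos': array([ 6.24550278e-01, -2.16575118e-05,  2.60097130e-01]), 'eef_rot': array([ 7.07078614e-01,  7.07134600e-01, -5.31158024e-04, -4.56852987e-04]), 'contact_force': array([-0.17887604,  0.59427781, -0.56169977]), 'moment': array([-0.01595403, -0.00638396, -0.02268688]), 'opening': 1.001054436445311} 0.022
```

View pics/scene0.png

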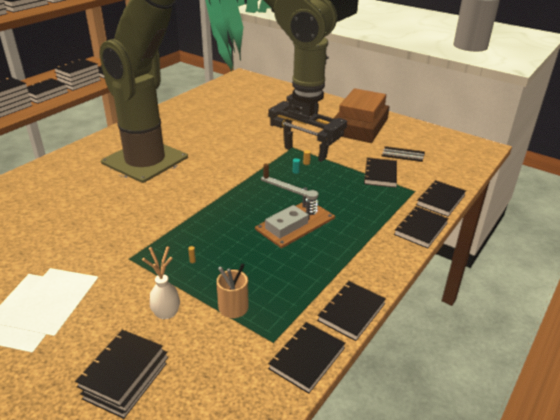

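View pics/side0.png

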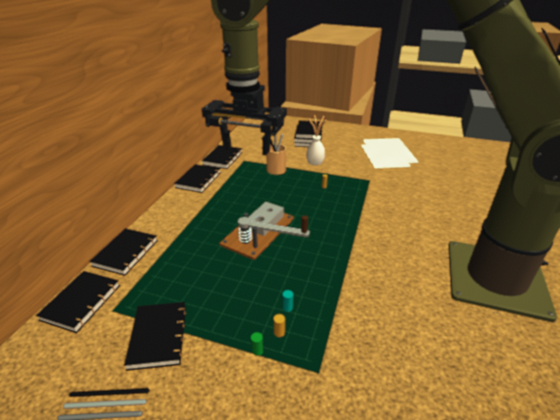

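View pics/wrist0.png

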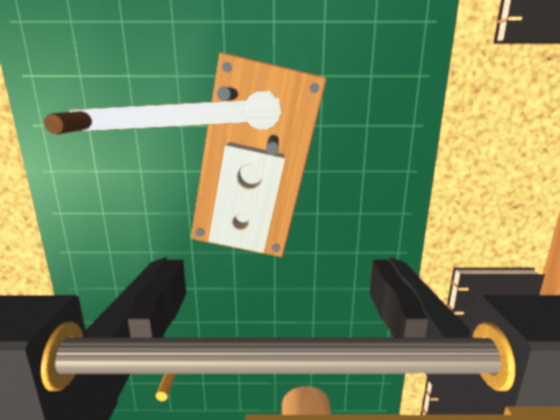

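The pictures show the holder at wrist (250,160), with its bores at about (250,175) and (241,221). The thin stamp is at scene (192,255) and side (325,181). The thick brass stamp is at side (279,326) and scene (307,158), between a teal look-alike and a green one.

```bash
cat >> h.py <<'E'
def blobs(d,lo,hi,amin=20,roi=None):
    m=cv2.inRange(cv2.cvtColor(d['pixels'],cv2.COLOR_RGB2HSV),np.array(lo),np.array(hi))
    if roi: k=np.zeros_like(m); k[roi[1]:roi[3],roi[0]:roi[2]]=255; m&=k
    n,l,s,c=cv2.connectedComponentsWithStats(m)
    return [(s[i],c[i]) for i in range(1,n) if s[i][4]>=amin]
def meet(d1,u1,d2,u2):
    (a,v),(b,w)=ray(d1,u1),ray(d2,u2)
    t=np.linalg.lstsq(np.c_[v,-w],b-a,rcond=None)[0]; p,q=a+t[0]*v,b+t[1]*w
    return (p+q)/2,np.linalg.norm(p-q)
E
python3 - <<'E'
from h import *
S=snap('scene');D=snap('side');W=snap('wrist')
for nm,d,roi,lo,hi in [('thinS',S,(180,240,205,270),(8,120,80),(30,255,255)),('thinD',D,(315,168,335,192),(8,120,80),(30,255,255)),
  ('thickS',S,(298,145,320,170),(8,120,80),(30,255,255)),('thickD',D,(268,310,292,342),(8,120,80),(30,255,255)),
  ('tealD',D,(275,285,300,315),(80,120,80),(95,255,255)),('greenD',D,(245,328,268,358),(50,180,90),(75,255,255)),('cupD',D,(262,130,290,178),(5,80,60),(25,255,255))]:
    for s,c in blobs(d,lo,hi,15,roi):
        print(nm,s,c.round(1),'c@22',onz(d,c,.022).round(3),'bot',onz(d,(s[0]+s[2]/2,s[1]+s[3]),0).round(3))
for nm,uv,z in [('post',(263,108),.077),('wide',(250,175),.04),('narrow',(241,221),.04),('bl',(192,239),.01),('br',(282,256),.01),('tl',(219,53),.01),('tr',(325,78),.01),('handle top',(54,124),.118)]:
    print(nm,onz(W,uv,z).round(4))
print('vase',onz(S,(165,317),0).round(3),onz(D,(316,165),0).round(3),'cup',onz(S,(233,312),0).round(3),onz(D,(277,173),0).round(3),'nb',onz(D,(157,335),.018).round(3))
E
```

```text
thinS [188 246   7  17 101] [191.4 253.7] c@22 [ 0.475 -0.275  0.022] bot [ 0.481 -0.283  0.   ]
thinD [315 168  20  20 181] [325.  173.9] c@22 [ 0.486 -0.326  0.022] bot [ 0.473 -0.274  0.   ]
thickS [298 145  22  20 270] [308.8 151.9] c@22 [0.424 0.345 0.022] bot [0.453 0.305 0.   ]
thickD [273 314  13  23 245] [279.1 324.6] c@22 [0.439 0.305 0.022] bot [0.434 0.317 0.   ]
tealD [282 289  12  23 192] [288.2 299.3] c@22 [0.441 0.236 0.022] bot [0.437 0.251 0.   ]
greenD [251 332  12  23 174] [257.7 341.3] c@22 [0.466 0.355 0.022] bot [0.462 0.37  0.   ]
cupD [262 130  28  45 937] [277.4 152.8] c@22 [ 0.688 -0.426  0.022] bot [ 0.652 -0.304  0.   ]
post [0.613  0.0711 0.077 ]
wide [0.5974 0.0046 0.04  ]
narrow [ 0.5866 -0.045   0.04  ]
bl [ 0.5251 -0.0785  0.01  ]
br [ 0.6304 -0.1005  0.01  ]
tl [0.5675 0.1209 0.01  ]
tr [0.6732 0.0976 0.01  ]
handle top [0.4583 0.0613 0.118 ]
vase [ 0.561 -0.452  0.   ] [ 0.539 -0.418  0.   ] cup [ 0.674 -0.35   0.   ] [ 0.653 -0.319  0.   ] nb [0.661 0.402 0.018]
```

>>> {"op": "carry_out", "data": {
  "motion": [
    [[0, 0, 0, 0, 0, 0.106, 100], [0, 0, 0, 0, 0, 0.106, 100], [26, -24.6, 5, 0, 0, 0, 100], [26, -24.6, 5, 0, 0, 0, 100], [26, -24.6, 5, 0, 0, 0, 100], [26, -24.6, 5, 0, 0, 0, 100], [26, -24.6, 5, 0, 0, 0, 100], [26, -24.6, 5, 0, 0, 0, 100]]
  ],
  "squeeze": 20
}}

```text
clock: 1.1
tool_pos: [0.5127, 0.1847, 0.2307]
eef_rot: [0.778, 0.628, 0.0, 0.0]
contact_force: [0.9, -0.0, -0.9]
opening: 1.0
```

>>> {"op": "carry_out", "data": {
  "motion": [
    [[26, -24.6, 10, 0, 0, 0, 100], [26, -24.6, 10, 0, 0, 0, 100], [13, -24.6, 10, 0, 0, 0, 100], [0, -24.6, 10, 0, 0, 0, 100], [0, 0, 0, 0, 0, 0, 100], [0, 0, 0, 0, 0, 0, 100]]
  ]
}}

```text
clock: 1.7
tool_pos: [0.4314, 0.2678, 0.1908]
eef_rot: [0.778, 0.629, 0.0, 0.0]
contact_force: [0.0, -0.1, 0.5]
opening: 1.003
```

```bash
cat >> h.py <<'E'
def tool():
    s=readout.get_state(); return np.array(s['tool_pos']),R.from_quat(s['eef_rot']).as_matrix()
def delta(p):
    t,M=tool(); return (M.T@(np.array(p)-t)*1000).round(1)
E
python3 - <<'E'
from h import *
W=snap('wrist','wrist1.png'); t,M=tool(); print(t.round(4),M.round(3).tolist(),proj(W,[.439,.305,.044]))
for s,c in blobs(W,(8,120,80),(30,255,255),60): print(s,c.round(1),onz(W,c,.044).round(4))
E
```

```text
[0.4323 0.2676 0.1911] [[0.211, 0.977, 0.002], [0.977, -0.211, 0.0], [0.001, 0.002, -1.0]] [276.13507255 154.26579223]
[    0     0   483   339 59910] [136.9 128.6] [0.3394 0.3466 0.044 ]
[492  19  29  17  85] [504.4  28.5] [0.614  0.3574 0.044 ]
[510  57  29  15  89] [523.   65.3] [0.627  0.3302 0.044 ]
[261 132  29  34 764] [275.3 148.8] [0.4393 0.3093 0.044 ]
[439 295  39  35 770] [461.4 307.1] [0.5738 0.1339 0.044 ]
[  40  323   43   69 1347] [ 56.2 357.3] [0.1917 0.1593 0.044 ]
[ 472  322   44   70 1462] [498. 357.] [0.6054 0.0701 0.044 ]
[ 108  374  452   46 7320] [255.7 403. ] [0.3654 0.0637 0.044 ]
[419 374  12  13 116] [424.2 380.7] [0.5339 0.0564 0.044 ]
```

View pics/wrist1.png

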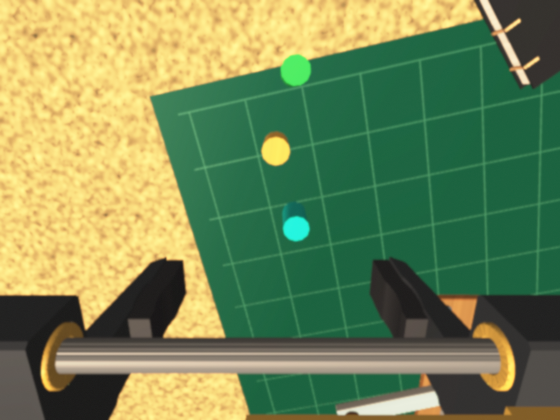

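The thick stamp's top is at (276,152). The teal look-alike is 75 px nearer the robot and the green one is beyond it, so the jaw line is clear.

Run:
```python
from h import *
W=snap('wrist')
p=onz(W,(275.5,151.7),.044); q=onz(W,(296,228.5),.044); g=onz(W,(296,70),.044)
print(p,q,g, delta([p[0],p[1],.049]), delta([q[0],q[1],.049]),delta([g[0],g[1],.049]))
```

```text
[0.44014178 0.30678746 0.044     ] [0.44313184 0.24034539 0.044     ] [0.46739256 0.3614683  0.044     ] [ 40.   -1.4 142.2] [-24.3  15.6 142.2] [ 99.2  13.6 142.3]
```

>>> {"op": "carry_out", "data": {
  "motion": [
    [[20, -1, 0, 0, 0, 0, 100], [20, 0, 20, 0, 0, 0, 100], [0, 0, 40, 0, 0, 0, 100], [0, 0, 40, 0, 0, 0, 100], [0, 0, 30, 0, 0, 0, 100], [0, 0, 12, 0, 0, 0, 100], [0, 0, 0, 0, 0, 0, 100], [0, 0, 0, 0, 0, 0, 100]]
  ]
}}

```text
clock: 2.6
tool_pos: [0.4397, 0.3073, 0.0498]
eef_rot: [0.778, 0.628, 0.001, 0.0]
contact_force: [0.1, 0.5, 0.6]
opening: 1.003
```

>>> {"op": "carry_out", "data": {
  "motion": [
    [[0, 0, 0, 0, 0, 0, 0], [0, 0, 0, 0, 0, 0, 0], [0, 0, 0, 0, 0, 0, 0], [0, 0, 0, 0, 0, 0, 0], [0, 0, 0, 0, 0, 0, 0], [0, 0, 0, 0, 0, 0, 0], [0, 0, 0, 0, 0, 0, 0], [0, 0, 0, 0, 0, 0, 0]]
  ]
}}

```text
clock: 3.4
tool_pos: [0.4384, 0.3072, 0.0487]
eef_rot: [0.778, 0.628, -0.0, 0.0]
contact_force: [0.1, 0.4, 0.6]
opening: 0.3
```

>>> {"op": "carry_out", "data": {
  "motion": [
    [[0, 0, 0, 0, 0, 0, 0], [0, 0, 0, 0, 0, 0, 0], [0, 0, -10, 0, 0, 0, 0], [0, 0, -30, 0, 0, 0, 0], [0, 0, -40, 0, 0, 0, 0], [0, 0, -40, 0, 0, 0, 0], [0, 0, -30, 0, 0, 0, 0], [0, 0, 0, 0, 0, 0, 0]]
  ],
  "squeeze": 25
}}

```text
clock: 4.2
tool_pos: [0.4404, 0.3085, 0.2032]
eef_rot: [0.778, 0.628, 0.004, 0.0]
contact_force: [0.6, 0.1, -1.2]
opening: 0.244
```

Run:
```python
from h import *
print(readout.get_state()['opening'],delta([.5974,.0046,.2]))
W=snap('wrist','wrist2.png')
for s,c in blobs(W,(8,120,80),(30,255,255),60): print(s,c.round(1))
```

```text
0.2439059713210237 [-264.   217.5    2.6]
[    0     0   479   339 76009] [158.5 126.3]
[472  79  25  13  74] [483.3  86.6]
[489 112  26  12  75] [500.7 118.7]
[ 252  235   53   85 3512] [277.  278.7]
[194 323  18  69 660] [200.6 357.7]
[343 322  19  70 741] [353.8 357.3]
[466 323  61  16 822] [495.5 329.8]
[  12  374  463   46 6204] [197.1 404.5]
[502 374  12  14  90] [508.8 379.1]
```

>>> {"op": "carry_out", "data": {
  "motion": [
    [[-15, 11, 0, 0, 0, 0, 0], [-30, 21.8, 0, 0, 0, 0, 0], [-30, 21.8, 0, 0, 0, 0, 0], [-30, 21.8, 0, 0, 0, 0, 0], [-30, 21.8, 0, 0, 0, 0, 0], [-30, 21.8, 0, 0, 0, 0, 0], [-30, 21.8, 0, 0, 0, 0, 0], [-30, 21.8, 0, 0, 0, 0, 0]]
  ]
}}

```text
clock: 5.05
tool_pos: [0.5503, 0.0511, 0.1971]
eef_rot: [0.778, 0.628, -0.001, -0.001]
contact_force: [1.0, 0.0, -1.1]
opening: 0.241
```

>>> {"op": "carry_out", "data": {
  "motion": [
    [[-30, 21.8, 0, 0, 0, 0, 0], [-30, 21.8, 20, 0, 0, 0, 0], [-15, 11, 20, 0, 0, 0, 0], [0, 0, 10, 0, 0, 0, 0], [0, 0, 0, 0, 0, 0, 0], [0, 0, 0, 0, 0, 0, 0]]
  ]
}}

```text
clock: 5.65
tool_pos: [0.5879, -0.0297, 0.1484]
eef_rot: [0.777, 0.629, -0.0, -0.001]
contact_force: [0.6, 1.0, -1.2]
opening: 0.24
```

Run:
```python
from h import *
W=snap('wrist','wrist3.png'); t,M=tool(); print(t.round(4),M.round(3).tolist()); print(W['o'].round(4),proj(W,[.5974,.0046,.04]),proj(W,[.5866,-.045,.04]), 'stamp bottom',proj(W,t+M@[0,0,.049]),'top',proj(W,t+M@[0,0,.005]))
```

```text
[ 0.5884 -0.0297  0.1491] [[0.208, 0.978, -0.0], [0.978, -0.208, 0.001], [0.001, -0.0, -1.0]]
[0.6061 0.051  0.2724] [280.07183801 167.44413965] [279.64392    236.65200139] stamp bottom [277.41815304 253.41335794] top [277.195576 298.556836]
```

View pics/wrist3.png

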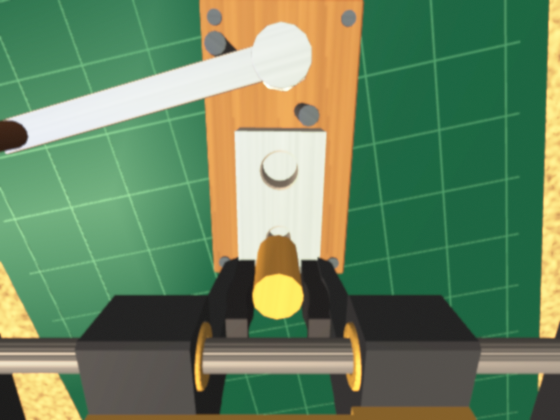

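The wide bore rim spans about columns 261-298 and rows 150-188, close to its predicted (280,167). The held stamp's top is at about (278,297). I'll measure both.

Run:
```python
from h import *
W=snap('wrist'); g=cv2.cvtColor(W['pixels'],cv2.COLOR_RGB2GRAY)
e=cv2.Canny(g[143:195,254:306],30,80); y,x=np.nonzero(e); x=x+254;y=y+143
k=np.hypot(x-279.5,y-168.5)<23
h=cv2.convexHull(np.c_[x[k],y[k]].astype(np.int32)); E=cv2.fitEllipse(h); print(E); b=onz(W,E[0],.04); print('bore',b.round(4))
rr=np.hypot(*(onz(W,(E[0][0]+E[1][0]/2,E[0][1]),.04)-b)[:2]); print('r',rr)
m=cv2.inRange(cv2.cvtColor(W['pixels'],cv2.COLOR_RGB2HSV),(8,120,190),(32,255,255)); m[:265]=0;m[325:]=0;m[:,:245]=0;m[:,310:]=0
c=max(cv2.findContours(m,0,cv2.CHAIN_APPROX_NONE)[0],key=cv2.contourArea); F=cv2.fitEllipse(c); print(F)
t,M=tool(); s=onz(W,F[0],t[2]-.005); print('stamp top',s.round(4),'tcp',t.round(4),'off tool',M.T@(s-t)*1000,'delta bore',delta([b[0],b[1],.064]))
print(g[168,255:305].tolist(), g[143:195,279].tolist())
```

```text
((277.7281799316406, 168.4250946044922), (38.540855407714844, 39.299407958984375), 59.198936462402344)
bore [0.5963 0.0041 0.04  ]
r 0.013112356803981325
((276.01507568359375, 293.75201416015625), (45.663246154785156, 55.6005744934082), 132.7320556640625)
stamp top [ 0.5889 -0.0275  0.1444] tcp [ 0.5887 -0.03    0.1494] off tool [ 2.45266719 -0.33720073  5.00291875] delta bore [34.8  0.4 85.4]
[237, 236, 234, 221, 186, 152, 125, 149, 205, 230, 235, 235, 236, 236, 237, 236, 236, 236, 235, 235, 236, 237, 237, 237, 237, 236, 236, 237, 237, 236, 233, 233, 234, 236, 237, 236, 236, 237, 234, 223, 197, 194, 221, 235, 239, 239, 238, 237, 237, 237] [241, 240, 240, 240, 240, 239, 237, 232, 232, 234, 236, 237, 237, 237, 237, 237, 237, 237, 237, 237, 236, 237, 237, 237, 237, 237, 237, 237, 236, 236, 237, 236, 237, 236, 236, 233, 218, 174, 128, 107, 104, 104, 107, 120, 157, 195, 216, 228, 236, 238, 238, 238]
```

Run:
```python
from h import *
W=snap('wrist'); p=W['pixels']
print([tuple(v) for v in p[255:325:2,278].tolist()]); print([tuple(v) for v in p[296,248:308:2].tolist()])
t,M=tool()
for z in (.005,.049):
  for d in ([11,0],[-11,0],[0,11],[0,-11]): print(z,d,proj(W,t+M@[d[0]/1e3,d[1]/1e3,z]).round(1))
```

```text
[(149, 103, 43), (150, 102, 42), (150, 102, 43), (149, 102, 43), (150, 103, 43), (149, 102, 42), (149, 103, 43), (149, 102, 43), (151, 104, 45), (200, 147, 59), (253, 231, 95), (254, 240, 102), (254, 240, 102), (254, 240, 101), (254, 239, 101), (254, 240, 102), (254, 240, 101), (254, 239, 101), (254, 239, 101), (254, 240, 101), (254, 240, 102), (254, 240, 102), (254, 241, 101), (254, 241, 101), (254, 241, 102), (254, 242, 103), (254, 242, 103), (254, 242, 103), (254, 243, 103), (254, 242, 103), (254, 242, 102), (252, 233, 98), (145, 147, 75), (34, 106, 67), (33, 106, 68)]
[(29, 27, 27), (33, 30, 27), (174, 135, 55), (253, 233, 96), (254, 240, 101), (254, 240, 102), (254, 239, 102), (254, 238, 101), (254, 240, 103), (254, 238, 100), (254, 238, 101), (254, 238, 101), (254, 239, 101), (254, 240, 102), (254, 240, 102), (254, 240, 101), (254, 242, 103), (254, 242, 103), (254, 242, 103), (254, 240, 102), (254, 238, 99), (254, 237, 99), (254, 237, 99), (254, 238, 100), (254, 239, 100), (254, 239, 100), (254, 238, 100), (246, 214, 86), (95, 78, 50), (55, 50, 47)]
0.005 [11, 0] [276.5 275.9]
0.005 [-11, 0] [276.6 320.6]
0.005 [0, 11] [302.3 298.8]
0.005 [0, -11] [250.8 298.8]
0.049 [11, 0] [276.8 235.2]
0.049 [-11, 0] [276.8 271.7]
0.049 [0, 11] [296.9 253.8]
0.049 [0, -11] [256.7 253.8]
```

Run:
```python
import cv2
i=cv2.imread('pics/wrist3.png')[215:335,215:340]
cv2.imwrite('pics/c3.png',cv2.resize(i,None,fx=6,fy=4.9,interpolation=cv2.INTER_CUBIC))
```

```text
(no output)
```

View pics/c3.png

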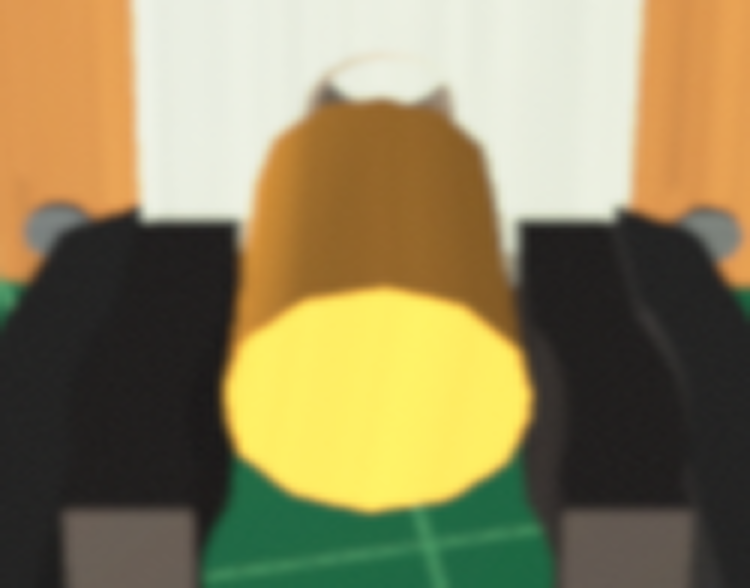

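The held stamp sits within 1 mm of the TCP axis. I'll move over the wide bore, lower to just above it, and check.

>>> {"op": "carry_out", "data": {
  "motion": [
    [[17, 0, 0, 0, 0, 0, 0], [17.4, 0.3, 10, 0, 0, 0, 0], [0, 0, 20, 0, 0, 0, 0], [0, 0, 15, 0, 0, 0, 0], [0, 0, 0, 0, 0, 0, 0], [0, 0, 0, 0, 0, 0, 0], [0, 0, 0, 0, 0, 0, 0]]
  ]
}}

```text
clock: 6.5
tool_pos: [0.5967, 0.0011, 0.1045]
eef_rot: [0.778, 0.628, 0.001, 0.001]
contact_force: [0.7, 0.9, -1.1]
opening: 0.239
```

Run:
```python
from h import *
t,M=tool(); print(t.round(4), readout.get_state()['contact_force'].round(2),delta([.5963,.0041,.064]),delta([.5974,.0046,.064]))
a=[]
for n,p in (('wrist',(.597,.004,.05)),('scene',(.597,.004,.05))):
    d=snap(n); u,v=proj(d,p).astype(int); k=50 if n=='wrist' else 30
    c=cv2.cvtColor(d['pixels'],cv2.COLOR_RGB2BGR)[v-k:v+k,u-k:u+k]; a.append(cv2.resize(c,(400,400),interpolation=cv2.INTER_CUBIC)); print(n,u,v,proj(d,t+M@[0,0,.049]),proj(d,[.5968,.0043,.04]))
cv2.imwrite('pics/c4.png',np.hstack(a))
```

```text
[0.5967 0.0011 0.1045] [ 0.71  0.87 -1.12] [ 2.8 -1.1 40.5] [ 3.6 -0.1 40.5]
wrist 275 244 [276.35274535 253.06781191] [275.24677887 236.68458854]
scene 293 210 [293.25552867 209.13904882] [293.7487411  213.20057243]
```

View pics/c4.png

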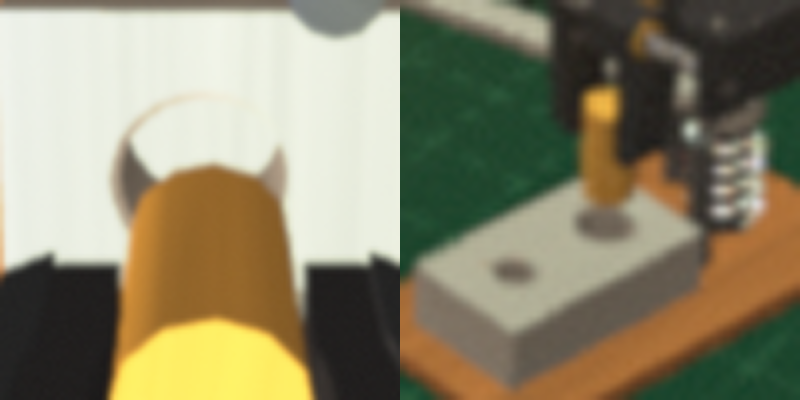

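The stamp is about 1.8 mm to the right (+tool y) and about 2 mm short in tool x relative to the bore. I'll correct and start the insertion.

>>> {"op": "carry_out", "data": {
  "motion": [
    [[2.0, -1.5, 0, 0, 0, 0, 0], [0, 0, 0, 0, 0, 0, 0], [0, 0, 4, 0, 0, 0, 0], [0, 0, 4, 0, 0, 0, 0], [0, 0, 4, 0, 0, 0, 0], [0, 0, 4, 0, 0, 0, 0], [0, 0, 4, 0, 0, 0, 0], [0, 0, 0, 0, 0, 0, 0]]
  ]
}}

```text
clock: 7.4
tool_pos: [0.5951, 0.0035, 0.0831]
eef_rot: [0.778, 0.628, -0.0, 0.0]
contact_force: [0.3, -0.9, -1.4]
opening: 0.243
```

No vertical load with the underside about 6 mm below the mouth, so the stamp is in the bore. Continuing down.

>>> {"op": "carry_out", "data": {
  "motion": [
    [[0, 0, 4, 0, 0, 0, 0], [0, 0, 4, 0, 0, 0, 0], [0, 0, 4, 0, 0, 0, 0], [0, 0, 3, 0, 0, 0, 0], [0, 0, 0, 0, 0, 0, 0], [0, 0, 0, 0, 0, 0, 0]]
  ]
}}

```text
clock: 8.0
tool_pos: [0.5952, 0.0037, 0.0686]
eef_rot: [0.778, 0.628, -0.0, 0.0]
contact_force: [0.8, -1.3, -1.8]
opening: 0.238
```

>>> {"op": "carry_out", "data": {
  "motion": [
    [[0, 0, 2, 0, 0, 0, 0], [0, 0, 0, 0, 0, 0, 0], [0, 0, 0, 0, 0, 0, 100], [0, 0, 0, 0, 0, 0, 100], [0, 0, 0, 0, 0, 0, 100], [0, 0, 0, 0, 0, 0, 100], [0, 0, 0, 0, 0, 0, 100], [0, 0, 0, 0, 0, 0, 100]]
  ]
}}

```text
clock: 8.8
tool_pos: [0.5951, 0.0039, 0.0668]
eef_rot: [0.778, 0.628, 0.0, -0.0]
contact_force: [-1.1, -0.4, -0.4]
opening: 0.763
```

>>> {"op": "carry_out", "data": {
  "motion": [
    [[0, 0, 0, 0, 0, 0, 100], [0, 0, -20, 0, 0, 0, 100], [0, 0, -40, 0, 0, 0, 100], [0, 0, -40, 0, 0, 0, 100], [-35, 0, -15, 0, 0, 0, 100], [-40, 0, 0, 0, 0, 0, 100], [0, 0, 0, 0, 0, 0, 100], [0, 0, 0, 0, 0, 0, 100]]
  ]
}}

```text
clock: 9.6
tool_pos: [0.579, -0.0709, 0.1818]
eef_rot: [0.779, 0.627, -0.0, 0.0]
contact_force: [0.7, 0.9, -0.1]
opening: 1.0
```

Run:
```python
from h import *
W=snap('wrist','wrist5.png'); t,M=tool(); print(t.round(4),delta([.475,-.275,.18]),readout.get_state()['opening'])
print('seated top pred',proj(W,[.5955,.0035,.06]))
for s,c in blobs(W,(8,120,190),(32,255,255),60): print(s,c.round(1),onz(W,c,.06).round(4))
```

```text
[ 0.5793 -0.0691  0.1817] [-223.2  -58.6    1.5] 1.0053605683624594
seated top pred [276.83558901 103.88043699]
[  208     0   143   213 13615] [280.5  90. ] [0.5998 0.0116 0.06  ]
[ 526    0   34  295 7180] [543.  150.5] [ 0.7722 -0.0676  0.06  ]
[262  87  32  34 816] [277.2 103.2] [0.5958 0.0039 0.06  ]
[   0  189   59  106 2390] [ 20.5 254.9] [ 0.3759 -0.0637  0.06  ]
[ 474  325   41   66 1140] [499.  359.8] [ 0.7387 -0.2465  0.06  ]
[ 41 345  15  46 262] [ 45.4 370.6] [ 0.3475 -0.1728  0.06  ]
[372 381  26  34 616] [383.7 400.1] [ 0.6351 -0.2702  0.06  ]
[216 413  14   7  84] [222.3 416.4] [ 0.486  -0.2576  0.06  ]
```

The thick stamp is seated: its top is at the predicted pixel and the 32 px width is right for that height. Now the thin one.

>>> {"op": "carry_out", "data": {
  "motion": [
    [[-15, -4, 0, 0, 0, 0, 100], [-35, -8, 0, 0, 0, 0, 100], [-35, -8, 0, 0, 0, 0, 100], [-35, -8, 0, 0, 0, 0, 100], [-35, -8, 0, 0, 0, 0, 100], [-35, -8, 0, 0, 0, 0, 100], [-35, -8, 0, 0, 0, 0, 100], [-35, -8, 0, 0, 0, 0, 100]]
  ]
}}

```text
clock: 10.45
tool_pos: [0.465, -0.312, 0.1815]
eef_rot: [0.777, 0.629, -0.0, -0.0]
contact_force: [-0.1, -0.2, 0.1]
opening: 1.002
```

>>> {"op": "carry_out", "data": {
  "motion": [
    [[0, 0, 0, 0, 0, 0, 100], [0, 0, 0, 0, 0, 0, 100]]
  ]
}}

```text
clock: 10.65
tool_pos: [0.4653, -0.3116, 0.1814]
eef_rot: [0.778, 0.628, -0.0, -0.0]
contact_force: [-0.1, 0.7, 0.7]
opening: 0.999
```

Run:
```python
from h import *
W=snap('wrist','wrist6.png'); t,M=tool(); print(t.round(4),M.round(3).tolist(),proj(W,[.475,-.275,.044]))
for s,c in blobs(W,(8,100,150),(32,255,255),60): print(s,c.round(1),onz(W,c,.044).round(4),delta(onz(W,c,.044)))
for s,c in blobs(W,(8,100,220),(32,255,255),60): print(s,c.round(1),onz(W,c,.044).round(4),delta(onz(W,c,.044)))
```

```text
[ 0.4662 -0.3102  0.1815] [[0.209, 0.978, 0.0], [0.978, -0.209, 0.001], [0.001, -0.0, -1.0]] [279.07087327 156.60221597]
[    0     0   162   329 35755] [ 62.4 167.6] [ 0.3116 -0.248   0.044 ] [  28.3 -164.1  137.6]
[  164   137   396   201 35677] [391.1 259.4] [ 0.548  -0.3788  0.044 ] [-50.1  94.4 137.5]
[275 146  19  24 335] [283.8 158.2] [ 0.4783 -0.277   0.044 ] [ 34.9   4.9 137.6]
[ 473  324   42   67 1274] [498.4 358.9] [ 0.6336 -0.5018  0.044 ] [-152.4  203.8  137.3]
[ 41 338  17  53 343] [ 46.2 368.1] [ 0.2199 -0.4227  0.044 ] [-161.7 -217.2  137.4]
[ 215  373  207   43 7669] [322.9 393.4] [ 0.4678 -0.5075  0.044 ] [-192.8   43.   137.3]
[429 386  14  29 188] [434.4 402.9] [ 0.5718 -0.5423  0.044 ] [-205.   151.9  137.3]
[    0     0   161   327 34546] [ 62.  167.6] [ 0.3113 -0.248   0.044 ] [  28.3 -164.4  137.6]
[276 151  18  18 257] [284.3 159.2] [ 0.4785 -0.2778  0.044 ] [ 34.1   5.3 137.6]
[  165   160   395   178 30160] [375.4 271. ] [ 0.5338 -0.3869  0.044 ] [-61.   82.3 137.5]
[496 342  19  49 363] [508.  369.3] [ 0.6421 -0.5159  0.044 ] [-164.5  215.1  137.3]
[ 41 353  12  37 170] [ 45.  372.9] [ 0.2164 -0.4277  0.044 ] [-167.4 -219.5  137.4]
[ 215  373  202   42 7178] [322.2 393.1] [ 0.4672 -0.5071  0.044 ] [-192.5   42.3  137.3]
```

View pics/wrist6.png

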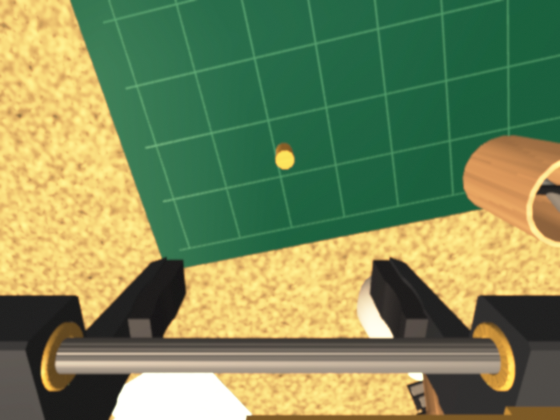

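The thin stamp's top is at (284,159), with the cup and vase well clear of the jaws.

>>> {"op": "carry_out", "data": {
  "motion": [
    [[17, 3, 0, 0, 0, 0, 100], [16.5, 2.5, 20, 0, 0, 0, 100], [0, 0, 40, 0, 0, 0, 100], [0, 0, 40, 0, 0, 0, 100], [0, 0, 22, 0, 0, 0, 100], [0, 0, 10, 0, 0, 0, 100], [0, 0, 0, 0, 0, 0, 100], [0, 0, 0, 0, 0, 0, 0]]
  ]
}}

```text
clock: 11.5
tool_pos: [0.4795, -0.279, 0.0506]
eef_rot: [0.778, 0.629, 0.001, 0.001]
contact_force: [0.2, -0.3, -0.2]
opening: 0.933
```

>>> {"op": "carry_out", "data": {
  "motion": [
    [[0, 0, 0, 0, 0, 0, 0], [0, 0, 0, 0, 0, 0, 0], [0, 0, 0, 0, 0, 0, 0], [0, 0, 0, 0, 0, 0, 0], [0, 0, 0, 0, 0, 0, 0], [0, 0, 0, 0, 0, 0, 0], [0, 0, 0, 0, 0, 0, 0], [0, 0, 0, 0, 0, 0, 0]]
  ]
}}

```text
clock: 12.3
tool_pos: [0.4784, -0.2795, 0.0497]
eef_rot: [0.778, 0.628, 0.0, -0.0]
contact_force: [-0.5, 0.6, -0.3]
opening: 0.206
```

>>> {"op": "carry_out", "data": {
  "motion": [
    [[0, 0, 0, 0, 0, 0, 0], [0, 0, 0, 0, 0, 0, 0], [0, 0, 0, 0, 0, 0, 0], [0, 0, 0, 0, 0, 0, 0]]
  ]
}}

```text
clock: 12.7
tool_pos: [0.4784, -0.2795, 0.0497]
eef_rot: [0.778, 0.628, 0.0, -0.0]
contact_force: [0.4, 0.2, -1.1]
opening: 0.151
```

>>> {"op": "carry_out", "data": {
  "motion": [
    [[0, 0, -10, 0, 0, 0, 0], [0, 0, -30, 0, 0, 0, 0], [0, 0, -40, 0, 0, 0, 0], [12, 3, -20, 0, 0, 0, 0], [34, 8.7, 0, 0, 0, 0, 0], [34, 8.7, 0, 0, 0, 0, 0], [34, 8.7, 0, 0, 0, 0, 0], [34, 8.7, 0, 0, 0, 0, 0]]
  ]
}}

```text
clock: 13.5
tool_pos: [0.547, -0.1415, 0.1506]
eef_rot: [0.778, 0.628, 0.0, 0.0]
contact_force: [0.5, -0.0, -1.3]
opening: 0.15
```

>>> {"op": "carry_out", "data": {
  "motion": [
    [[34, 8.7, 0, 0, 0, 0, 0], [34, 8.7, 0, 0, 0, 0, 0], [17, 0, 0, 0, 0, 0, 0], [17, 0, 20, 0, 0, 0, 0], [0, 0, 20, 0, 0, 0, 0], [0, 0, 0, 0, 0, 0, 0], [0, 0, 0, 0, 0, 0, 0]]
  ]
}}

```text
clock: 14.2
tool_pos: [0.5848, -0.0472, 0.1102]
eef_rot: [0.778, 0.628, -0.0, 0.0]
contact_force: [-0.5, 0.2, -0.7]
opening: 0.144
```

Run:
```python
from h import *
t,M=tool(); s=readout.get_state(); print(t.round(4), s['contact_force'].round(2),s['opening'],delta([.585,-.0452,.066]))
d=snap('wrist','wrist7.png'); u,v=proj(d,[.585,-.045,.045]).astype(int); print(u,v,'bore',proj(d,[.585,-.0452,.04]))
for z in (.0055,.0495):
  for a in ([7,0],[-7,0],[0,7],[0,-7]): print(z,a,proj(d,t+M@[a[0]/1e3,a[1]/1e3,z]).round(1))
c=cv2.cvtColor(d['pixels'],cv2.COLOR_RGB2BGR)[v-50:v+70,u-60:u+60]; cv2.imwrite('pics/c7.png',cv2.resize(c,(600,600),interpolation=cv2.INTER_CUBIC))
```

```text
[ 0.5848 -0.0472  0.1102] [-0.48  0.24 -0.66] 0.14370249762988604 [ 2.1 -0.2 44.2]
276 237 bore [276.14684763 234.5991538 ]
0.0055 [7, 0] [275.9 282.8]
0.0055 [-7, 0] [276.  311.2]
0.0055 [0, 7] [292.3 297.2]
0.0055 [0, -7] [259.6 297.3]
0.0495 [7, 0] [276.3 240.9]
0.0495 [-7, 0] [276.4 264.1]
0.0495 [0, 7] [289.1 252.6]
0.0495 [0, -7] [263.6 252.7]
```

View pics/c7.png

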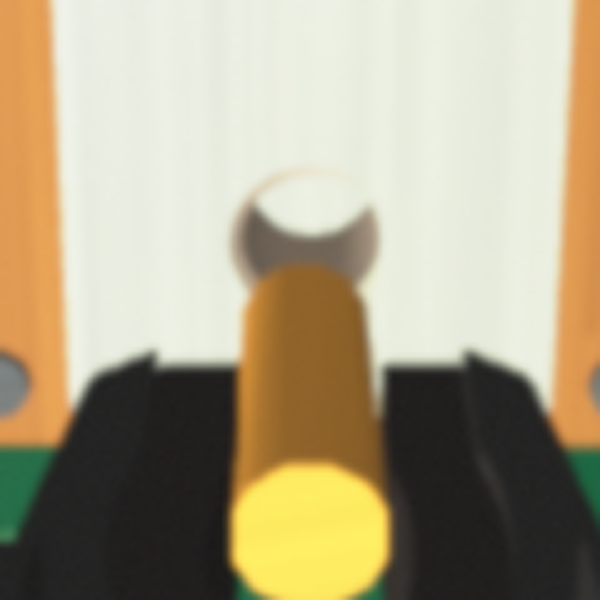

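The bore centre is at about (276.9,235.3) and the stamp's column is 277.1, so they are lined up sideways and about 1 mm short in tool x. Correcting and inserting.

>>> {"op": "carry_out", "data": {
  "motion": [
    [[1.0, 0, 4, 0, 0, 0, 0], [0, 0, 4, 0, 0, 0, 0], [0, 0, 4, 0, 0, 0, 0], [0, 0, 4, 0, 0, 0, 0], [0, 0, 4, 0, 0, 0, 0], [0, 0, 4, 0, 0, 0, 0], [0, 0, 2, 0, 0, 0, 0], [0, 0, 0, 0, 0, 0, 0]]
  ]
}}

```text
clock: 15.05
tool_pos: [0.585, -0.0458, 0.0833]
eef_rot: [0.778, 0.628, -0.0, -0.0]
contact_force: [-0.3, 0.1, -0.9]
opening: 0.15
```

The stamp is in with no load. Lowering the rest of the way and releasing.

>>> {"op": "carry_out", "data": {
  "motion": [
    [[0, 0, 4, 0, 0, 0, 0], [0, 0, 4, 0, 0, 0, 0], [0, 0, 4, 0, 0, 0, 0], [0, 0, 3, 0, 0, 0, 0], [0, 0, 1.5, 0, 0, 0, 0], [0, 0, 0, 0, 0, 0, 0], [0, 0, 0, 0, 0, 0, 0]]
  ]
}}

```text
clock: 15.75
tool_pos: [0.5852, -0.0458, 0.0672]
eef_rot: [0.778, 0.628, -0.0, -0.0]
contact_force: [-0.0, -0.7, -0.4]
opening: 0.148
```

>>> {"op": "carry_out", "data": {
  "motion": [
    [[0, 0, 0, 0, 0, 0, 100], [0, 0, 0, 0, 0, 0, 100], [0, 0, 0, 0, 0, 0, 100], [0, 0, 0, 0, 0, 0, 100], [0, 0, 0, 0, 0, 0, 100], [0, 0, 0, 0, 0, 0, 100], [0, 0, 0, 0, 0, 0, 100], [0, 0, 0, 0, 0, 0, 100]]
  ]
}}

```text
clock: 16.55
tool_pos: [0.5852, -0.0457, 0.0672]
eef_rot: [0.778, 0.628, 0.0, 0.0]
contact_force: [0.2, 0.7, -0.4]
opening: 0.851
```

>>> {"op": "carry_out", "data": {
  "motion": [
    [[0, 0, -20, 0, 0, 0, 100], [0, 0, -40, 0, 0, 0, 100], [0, 0, -40, 0, 0, 0, 100], [-20, 0, -20, 0, 0, 0, 100], [-20, 0, 0, 0, 0, 0, 100], [0, 0, 0, 0, 0, 0, 100], [0, 0, 0, 0, 0, 0, 100]]
  ]
}}

```text
clock: 17.25
tool_pos: [0.5765, -0.0845, 0.1869]
eef_rot: [0.778, 0.628, -0.0, -0.0]
contact_force: [0.8, -0.0, -0.7]
opening: 1.003
```

Run:
```python
from h import *
W=snap('wrist','wrist8.png'); t,M=tool(); print(t.round(4))
for n,p in (('w',[.5955,.0037,.06]),('n',[.585,-.0455,.06])): print(n,proj(W,p).round(1))
for s,c in blobs(W,(20,100,200),(32,255,255),100): print(s,c.round(1),onz(W,c,.06).round(4))
g=cv2.cvtColor(W['pixels'],cv2.COLOR_RGB2HSV)
for s,c in blobs(W,(0,60,15),(18,255,120),100,(0,0,300,300)): print('handle?',s,c.round(1))
pv=np.array([.6097,.0703,0]); h=pv+.155*np.array([-np.cos(.058),-np.sin(.058),0]); h[2]=.1; print('handle',h,delta(h),proj(W,h+[0,0,.018]))
```

```text
[ 0.5766 -0.0835  0.1867]
w [276.5  82.3]
n [276.8 156.2]
[ 525    0   35  295 9508] [542.6 148.5] [ 0.7729 -0.0806  0.06  ]
[262  65  32  33 809] [277.3  81.3] [0.5961 0.0042 0.06  ]
[268 145  20  20 291] [277.6 154.4] [ 0.5858 -0.0443  0.06  ]
[   0  155   65  140 4491] [ 21.3 246.4] [ 0.3726 -0.0724  0.06  ]
[497 344  17  46 301] [508.4 370.3] [ 0.7473 -0.2783  0.06  ]
[ 41 354  11  36 157] [ 44.7 373.6] [ 0.3379 -0.1935  0.06  ]
[110 406  14  14 103] [116.7 414.9] [ 0.3842 -0.2536  0.06  ]
handle? [   0   12   48   35 1190] [21.2 31.2]
handle [0.45496064 0.06131504 0.1       ] [ 116.  -149.2   87. ] [-25.16184761  21.99209861]
```

View pics/wrist8.png

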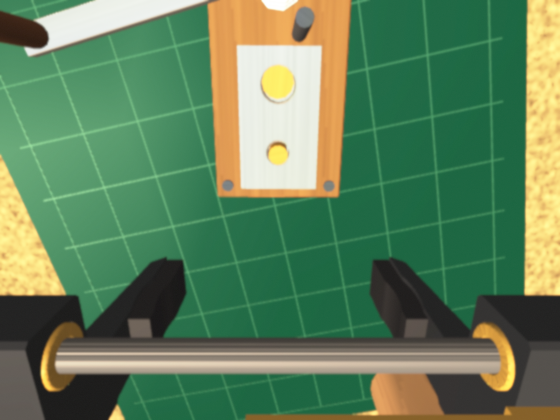

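Both stamps are seated: the tops are at (277,81) and (278,154), with 32 px and 20 px widths matching a 60 mm height. The keeper is still open. Now I turn the tool to the handle.

>>> {"op": "carry_out", "data": {
  "motion": [
    [[0, 0, 0, 0, 0, 0.13, 100], [0, 0, 0, 0, 0, 0.13, 100], [0, 0, 0, 0, 0, 0.13, 100], [0, 0, 0, 0, 0, 0.13, 100], [0, 0, 0, 0, 0, 0.13, 100], [0, 0, 0, 0, 0, 0.13, 100], [0, 0, 0, 0, 0, 0.13, 100], [0, 0, 0, 0, 0, 0.13, 100]]
  ]
}}

```text
clock: 18.1
tool_pos: [0.5768, -0.0826, 0.1864]
eef_rot: [0.988, 0.157, -0.0, -0.001]
contact_force: [-0.7, 0.0, 0.4]
opening: 0.996
```

>>> {"op": "carry_out", "data": {
  "motion": [
    [[0, 0, 0, 0, 0, 0.13, 100], [0, 0, 0, 0, 0, 0.13, 100], [0, 0, 0, 0, 0, 0, 100]]
  ]
}}

```text
clock: 18.4
tool_pos: [0.5768, -0.0827, 0.1863]
eef_rot: [1.0, 0.031, -0.001, -0.0]
contact_force: [0.1, 0.1, -0.5]
opening: 0.998
```

Run:
```python
from h import *
t,M=tool(); print(t.round(4),M.round(3).tolist(),readout.get_state()['q'].round(2)); print(delta([.455,.0613,.19]))
```

```text
[ 0.5768 -0.0827  0.1863] [[0.998, 0.061, -0.001], [0.061, -0.998, 0.001], [-0.001, -0.001, -1.0]] [-0.06  0.74  0.21  1.78 -0.24  0.65 -1.22]
[-112.8 -151.2   -3.4]
```

>>> {"op": "carry_out", "data": {
  "motion": [
    [[-12, -12, 0, 0, 0, 0, 100], [-25, -25, 0, 0, 0, 0, 100], [-25, -25, 0, 0, 0, 0, 100], [-25, -25, 0, 0, 0, 0, 100], [-25, -25, 0, 0, 0, 0, 100], [-20, -25, 0, 0, 0, 0, 100], [-8, -14, 0, 0, 0, 0, 100], [0, 0, 0, 0, 0, 0, 100]]
  ]
}}

```text
clock: 19.2
tool_pos: [0.4265, 0.0606, 0.1869]
eef_rot: [0.999, 0.034, -0.001, -0.001]
contact_force: [-0.1, -0.0, 0.1]
opening: 1.001
```

Run:
```python
from h import *
W=snap('wrist','wrist9.png'); t,M=tool(); print(t.round(4),proj(W,[.455,.0613,.118]),proj(W,[.455,.0613,.073]),delta([.455,.0613,.101]))
for s,c in blobs(W,(0,60,10),(14,255,140),100,(190,0,370,300)): print('handle?',s,c.round(1),delta(onz(W,c,.118)))
```

```text
[0.428  0.059  0.1871] [280.49198345 193.37713822] [280.04314104 175.71701119] [27.1 -0.5 86.1]
handle? [269 165  24  36 601] [281.2 182.4] [33.6 -0.1 69.1]
```

View pics/wrist9.png

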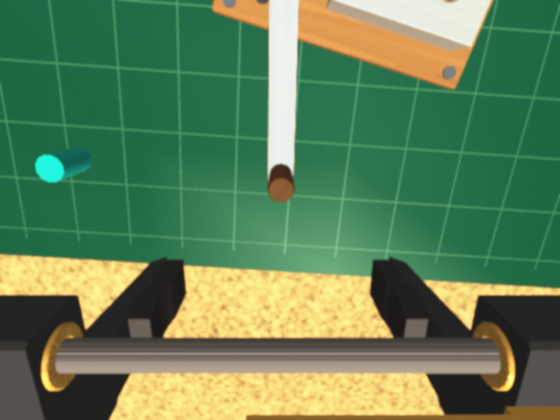

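The handle's top is at (281,189), lined up with the jaws and about 29 mm ahead.

>>> {"op": "carry_out", "data": {
  "motion": [
    [[14, 0, 0, 0, 0, 0, 100], [14.5, 0, 10, 0, 0, 0, 100], [0, 0, 30, 0, 0, 0, 100], [0, 0, 30, 0, 0, 0, 100], [0, 0, 14, 0, 0, 0, 100], [0, 0, 0, 0, 0, 0, 100], [0, 0, 0, 0, 0, 0, 0], [0, 0, 0, 0, 0, 0, 0]]
  ],
  "squeeze": 30
}}

```text
clock: 20.05
tool_pos: [0.4575, 0.059, 0.104]
eef_rot: [1.0, 0.029, 0.001, 0.0]
contact_force: [0.5, 0.1, -0.8]
opening: 0.842
```

>>> {"op": "carry_out", "data": {
  "motion": [
    [[0, 0, 0, 0, 0, 0, 0], [0, 0, 0, 0, 0, 0, 0], [0, 0, 0, 0, 0, 0, 0], [0, 0, 0, 0, 0, 0, 0], [0, 0, 0, 0, 0, 0, 0], [0, 0, 0, 0, 0, 0, 0], [0, 0, 0, 0, 0, 0, 0], [0, 0, 0, 0, 0, 0, 0]]
  ]
}}

```text
clock: 20.85
tool_pos: [0.4565, 0.0599, 0.1032]
eef_rot: [1.0, 0.03, -0.0, -0.0]
contact_force: [0.4, 2.1, 0.6]
opening: 0.173
```

>>> {"op": "carry_out", "data": {
  "motion": [
    [[0, 0, 0, 0, 0, 0, 0], [0, 0, 0, 0, 0, 0, 0], [0, 0, 0, 0, 0, 0, 0]]
  ]
}}

```text
clock: 21.15
tool_pos: [0.4565, 0.0597, 0.1032]
eef_rot: [1.0, 0.03, -0.0, -0.0]
contact_force: [0.4, 2.1, -0.2]
opening: 0.169
```

>>> {"op": "carry_out", "data": {
  "motion": [
    [[0.2, 7.7, 0, 0, 0, -0.05, 0], [0.8, 15.5, 0, 0, 0, -0.1, 0], [0.8, 15.5, 0, 0, 0, -0.1, 0], [0.8, 15.5, 0, 0, 0, -0.1, 0], [0.8, 15.5, 0, 0, 0, -0.1, 0], [0.8, 15.5, 0, 0, 0, -0.1, 0], [0.8, 15.5, 0, 0, 0, -0.1, 0], [0, 0, 0, 0, 0, 0, 0]]
  ]
}}

```text
clock: 21.95
tool_pos: [0.4945, -0.033, 0.1032]
eef_rot: [0.938, 0.347, 0.0, -0.0]
contact_force: [-1.8, 3.7, 3.1]
opening: 0.172
```

```bash
cat >> h.py <<'E'
def arm():
    s=readout.get_state(); t,M=tool(); v=t-np.array([.611,.0705,t[2]])
    print('r',np.hypot(*v[:2]).round(4),'keeper',((np.arctan2(v[1],v[0])%(2*np.pi))-(np.pi+.27-.212)).round(3),'tool yaw',np.arctan2(M[1,1],M[0,1]).round(3),'F tool',(M.T@s['contact_force']).round(1),'open',round(s['opening'],3),'z',t[2].round(4),s['clock'])
E
python3 -c "
from h import *
arm()"
```

```text
r 0.1559 keeper 0.668 tool yaw -0.863 F tool [ 1.1 -4.  -3.1] open 0.172 z 0.1032 21.95
```

>>> {"op": "carry_out", "data": {
  "motion": [
    [[0.8, 15.5, 0, 0, 0, -0.1, 0], [0.8, 15.5, 0, 0, 0, -0.1, 0], [0.8, 15.5, 0, 0, 0, -0.1, 0], [0.8, 15.5, 0, 0, 0, -0.1, 0], [0.8, 15.5, 0, 0, 0, -0.1, 0], [0.8, 15.5, 0, 0, 0, -0.1, 0], [0, 0, 0, 0, 0, 0, 0], [0, 0, 0, 0, 0, 0, 0]]
  ]
}}

```text
clock: 22.75
tool_pos: [0.5692, -0.08, 0.1031]
eef_rot: [0.794, 0.608, -0.001, -0.002]
contact_force: [-5.4, 3.1, 7.0]
opening: 0.172
```

```bash
python3 -c "
from h import *
arm()"
```

```text
r 0.1562 keeper 1.242 tool yaw -0.265 F tool [ 1.6 -6.1 -7. ] open 0.172 z 0.1031 22.75
```

>>> {"op": "carry_out", "data": {
  "motion": [
    [[0.2, 4, 0, 0, 0, -0.026, 0], [0.2, 4, 0, 0, 0, -0.026, 0], [0, 3, 0, 0, 0, 0, 0], [0, 0, 0, 0, 0, 0, 0], [0, 0, 0, 0, 0, 0, 0]]
  ]
}}

```text
clock: 23.25
tool_pos: [0.5777, -0.0822, 0.1031]
eef_rot: [0.778, 0.628, -0.003, -0.003]
contact_force: [-8.2, 3.5, 10.2]
opening: 0.169
```

```bash
python3 -c "
from h import *
arm()"
```

```text
r 0.1562 keeper 1.298 tool yaw -0.212 F tool [  1.6  -8.8 -10.1] open 0.169 z 0.1031 23.25
```

>>> {"op": "carry_out", "data": {
  "motion": [
    [[0, 3, 0, 0, 0, 0, 0], [0, 2, 0, 0, 0, 0, 0], [0, 0, 0, 0, 0, 0, 0], [0, 0, 0, 0, 0, 0, 0], [0, 0, 0, 0, 0, 0, 0]]
  ]
}}

```text
clock: 23.75
tool_pos: [0.5786, -0.0823, 0.103]
eef_rot: [0.778, 0.628, -0.006, -0.006]
contact_force: [-16.6, 5.8, 17.9]
opening: 0.17
```

Run:
```python
from h import *
arm()
a=[]
for n,p,k in (('wrist',(.59,-.01,.06),90),('scene',(.597,-.02,.06),35)):
    d=snap(n); u,v=proj(d,p).astype(int); v=max(v,k); print(n,u,v)
    a.append(cv2.resize(cv2.cvtColor(d['pixels'],cv2.COLOR_RGB2BGR)[v-k:v+k,u-k:u+k],(400,400),interpolation=cv2.INTER_CUBIC))
cv2.imwrite('pics/c10.png',np.hstack(a))
```

```text
r 0.1562 keeper 1.304 tool yaw -0.212 F tool [  2.2 -17.7 -17.6] open 0.17 z 0.103 23.75
wrist 268 115
scene 288 211
```

View pics/c10.png

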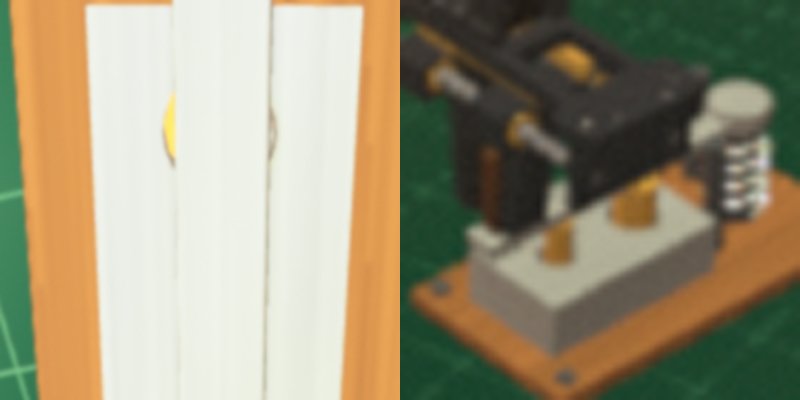

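The bar lies over both stamps along the block. It stalled at 1.304 rad while the push rose to about 18 N, so it is at the stop. Both stamps stand upright and seated, so I'm handing in.

```bash
python3 -c "
from h import *
arm(); print(ticket.finish_job())"
```

```text
r 0.1562 keeper 1.304 tool yaw -0.212 F tool [  2.5 -17.  -18.1] open 0.171 z 0.1029 23.85
the job is handed in; nothing more can be done
None
```

Both brass stamps are in their own bores, let go, and the gripper is holding the keeper arm against its stop for you to fit the lock. I handed the job in at 23.9 s, and it gave no verdict.

- **Stamps:** with the keeper still open, both stamp tops measured within about 1.5 mm of the expected seated positions. Their sizes in the picture matched tops 60 mm above the table. The last picture shows both standing upright under the bar.
- **Keeper:** by tool position it is at about 1.30 rad. In the last push it barely moved while the force rose from about 9 N to 18 N, so it is on its stop. The gripper is set to squeeze the handle with 30 N.
- **Upward force:** a force of about 18 N built up on the tool while holding. I did not trace its cause, but it is well below the 40 N and 120 N limits. The fingertips are about 20 mm above the stamps.
- **Other objects:** I made no contact with the notebook, vase, pen cup or look-alikes that I know of, but I did not re-measure their positions at the end.
- **Camera:** readings disagreed with the tool position by 1–2 mm, so I lined up each insertion by comparing stamp and bore in the same picture.
- **Pictures:** I viewed 11, one over the budget of 10.

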